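# Index the wheel carriage on the toy-workshop drilling jig

## Robot

A 6-joint arm with a two-finger parallel gripper is mounted at the origin on the work surface. World frame = base frame: x ahead of the robot, y to its left, z up, the work surface at z = 0. Lengths are in m, angles in rad, forces in N, time in s.
With the tool pointing down it reaches from about 0.25 to 0.8 m from the base axis. Payload 3.9 kg.
Tool frame: the origin (TCP) lies at the very end of the fingers, on their centre line; the grasp point (between the pads) lies 19 mm behind it; y points along the fingers, z is the direction in which the jaws open and shut, and the axes are right-handed (so a half turn about y gives the same grasp; the last joint's range is limited). The gripper opens to 85 mm and grips with 20 to 120 N. Pads are 22 mm wide; open, the fingers measure 114 mm over their backs; the gripper's body (76 mm by 85 mm) begins 54 mm behind the grasp point. The pads swing forward as they close: fully open they stand 13 mm farther back than shut.
Start: joints at [1.177, 0.26, -0.138, 1.173, 0, 1.571], TCP at [0.201, 0.485, 0.231] pointing down, gripper open.
Joint ranges: [-2.78, 2.78], [-0.83, 1.72], [-1.28, 1.37], [-1.9, 2.12], [-1.57, 1.48], [-3.14, 3.14]. Speed limits (rad/s): [2.57, 2.57, 3.14, 3.14, 3.14, 3.14].

## Interface

Orientations are given as a unit quaternion [x, y, z, w].
In Python, from bench import sense, camera, finish_job, boxes_of gives the robot as it stands.
- The arm moves only by the tool move_arm, never from a script. Its argument "plan" is one flat list of numbers, 7 for each row, row after row: the shift along the tool's x, y, z each as a share of 150 mm, from -1 to 1, then the turn, a rotation vector about the tool's x, y, z each as a share of pi rad, from -1 to 1, then the closure, from 0 (fully open) to 1 (shut). In form: [x, y, z, wx, wy, wz, jaw, x, y, z, wx, wy, wz, jaw, ...]. A call has 1 to 10 rows; each row is the pose to reach, as a shift and turn from the pose measured when the call began, along the tool's axes at that moment, turning the shorter way round; what a row does not reach only later rows make up. A row lasts 1/8 s, in which the tool goes at most 62.5 mm and 10.7 degrees, less where a joint would pass 70% of its speed; a pose out of reach is approached as far as the arm can. A call with a number of a shift or a turn outside -1 to 1 is refused whole. A call with a gripper value outside its range is refused whole. The fingers move at their own pace and stop on an object; "grip_force" is the grip in N (left out, the last holds). Time passes only in rows, so rows that repeat a pose let the fingers close. It gives the time, the measured TCP pose, the force and the opening at its end, in the units of the state.
- sense(): the state, without advancing time (a new reading comes with each control period).
- camera(name): name is "scene" or "top" or "wrist"; returns a dict with "color" (420x560x3 uint8, blue, green, red), "fx", "fy", "cx", "cy" (pixels), "eye" and "orientation" of the camera in the world; the wrist camera has in their place "hand_eye" (4x4, takes a point from camera to tool coordinates, whose origin is the TCP and whose axes are the tool frame's). Camera axes: x right, y up, looking along -z (the intrinsics and any distortion apply to the point x, -y, -z); pixel columns grow to the right and rows downward; lengths in m; the calibration is good to about 2 mm. A picture is of the moment at which its call begins: read the wrist's pose just before it. There is no depth.
- finish_job(): hands the job in, once; it reports no verdict.
Trained networks look in a picture, given as the dict that the camera call returned (one of the last four; its "shot" number tells which), for a name from the list of things; names that differ only in an ending like _2 or _b are one class to them, and where a whole thing is asked for, a point or a joint stands for the part that bears it (a point fixed in the world has none). Each returns a list of dicts, best first, with "conf" (0 to 1); they miss things now and then, are a little off and sometimes report something else, mostly with a low value. They report only what shows in the picture. A call takes as long as a camera call.
- boxes_of(picture, thing): "xyz" ([x, y, z] in m, in world coordinates, good to about 4 mm: the middle of the surface that is visible of it).
The state is a dict: "t": time; "joint_positions": joint angles; "joint_velocities": joint speeds; "joint_efforts": joint torques, N m; "position": TCP position; "orientation": TCP orientation; "wrist_force": force on the tool from outside, world axes, zero at the start; "ft_torque": the same for the moment, N m; "width": finger opening in m.
Only numpy, scipy, OpenCV 4.12 (cv2) and the standard library are available. Lean on these libraries where they do the work, as an engineer would, in place of code of your own. Each camera call takes 0.05 s, during which the arm holds its last target.

## Task

Swing the magnifier arm away from over the rail, all the way back to its stop, and only then slide the blue carriage with the wooden wheel along the rail, towards the magnifier's post, until you feel its spring ball drop into the notch. Finish still gripping the orange block with the ball fully home in the notch, so that the wheel is held ready for drilling. Leave the paint bottle, toy wagon, tape roll and black wheel alone.

Things in the scene. Friction and masses are not known exactly. Their poses are not given: they have to be found in the camera images.
- jig: Drilling jig fixed to the bench: plywood board 160 x 530 x 15 mm, aluminium rail 56 mm wide, 420 mm long, top 45 mm above the bench, along the board's y. Origin on the bench under the rail's centre line; y runs along the rail towards the magnifier's post (18 mm steel, at y = +228 mm, 153 mm high); x lies across the rail, away from the robot. Place and yaw (up to 0.2 rad) vary.
- carriage: Blue carriage, plate 76 (x, across) x 130 (y, along) x 15 mm, its top 61 mm above the bench; origin: centre of the plate's underside; axes as the jig's. Carries a 48 mm wooden wheel 14 mm high (y = +36 mm) and an orange grip block (y = -35 mm). Slides along the jig's y with about 2 N, from jig y -120 to +100 mm; starts between -120 and -70 mm. About 0.35 kg.
- grip_top (a point): Centre of the top of the orange grip block on the carriage: block 24 mm across the rail (x), 30 mm along it (y), 50 mm tall, top 111 mm above the bench. Grip it across the rail.
- pin (a joint): Drop of the carriage's spring ball (hidden in the rail) and its red tell-tale pin: near 0 m riding on the strip, 0.0055 fully home in the notch. The one notch, unseen, is met with the carriage origin between jig y -20 and +70 mm. It is a V 16 mm wide: within 7 mm of its middle the ball pulls the carriage to the middle with about 6 N (let go, it centres itself); leaving it takes about 8 N.
- pin_top (a point): Top of the red tell-tale pin (10 mm across) in the middle of the carriage; 75 mm above the bench while the ball rides on the strip, 70 mm when it is home in the notch.
- lens_arm (a joint): Swing of the magnifier arm about its upright hinge, rad. 0: arm along the rail, pointing to the jig's -y, over the carriage's way; grows counterclockwise seen from above, out over the jig's +x side (away from the robot); stop at 1.6, arm pointing to the jig's +x. Starts between -0.1 and 0.45. Stiff hinge: stays where it is left, about 1 N at the knob moves it.
- lens_hinge (a point): Hinge axis of the magnifier arm on the post, 162 mm above the bench.
- lens_knob (a point): Top centre of the upright black knob at the magnifier arm's free end: 20 mm diameter, standing about 47 mm above the white lens frame (frame top 167 mm, knob top 214 mm above the bench), 150 mm from the hinge axis. Lens frame: 84 mm ring, underside 156 mm above the bench, centre 95 mm from the hinge.
- paint_bottle: Bystander: green paint bottle, 60 mm diameter, 150 mm tall, standing; origin at the centre of its underside.
- wagon: Bystander: small wooden toy wagon, 110 x 92 x 59 mm; origin at the bottom centre.
- tape: Bystander: roll of tape lying flat, 90 mm diameter, 25 mm high; origin at the bottom centre.
- wheel: Bystander: black toy wheel lying flat, 44 mm diameter, 16 mm high; origin at the bottom centre.

How it is judged:
By the outcome, as a careful person would: the job done as asked, in the order asked, and still so for the second after the job is handed in, while the arm keeps its last pose, push and grip.
It also fails if it takes over 61 s, if anything falls off the work surface, if the arm or the gripper's body presses on something with over 40 N, if the wrist force passes 120 N, or if a joint passes its speed limit or range.

## Working session

There is one attempt and no reset: what is moved stays moved. The work goes in short steps, Python scripts to look and compute and a tool call to move; the robot and the scene stay as the last step left them, time stands still between calls to the robot, and variables do not carry over. Pictures are saved under pics/ and viewed, and the job is handed in when it is done.

Besides the shell and the picture viewer there is one more tool, called after "Request:" as a command line: name --argument value ..., lists and objects as JSON in quotes. move_arm: Moves the arm, as the interface text tells. Its arguments: {"type":"object","properties":{"plan":{"type":"array"},"grip_force":{"type":"number"}},"required":["plan"]}

```bash
ls; mkdir -p pics
cat > h.py <<'E'
import numpy as np,cv2
from bench import sense,camera,boxes_of
from scipy.spatial.transform import Rotation as R
def proj(p,P):
    # world point to pixel for fixed cams
    Rm=R.from_quat(p["orientation"]).as_matrix(); c=Rm.T@(np.array(P)-np.array(p["eye"]))
    return p["cx"]+p["fx"]*c[0]/-c[2], p["cy"]+p["fy"]*(-c[1])/-c[2]
def ray(p,u,v,z):
    Rm=R.from_quat(p["orientation"]).as_matrix()
    d=Rm@np.array([(u-p["cx"])/p["fx"],-(v-p["cy"])/p["fy"],-1.])
    e=np.array(p["eye"]); return e+d*(z-e[2])/d[2]
E
python3 - <<'E'
from h import *
s=sense();print({k:np.round(v,3) for k,v in s.items()})
for n in("scene","top"):
    p=camera(n);cv2.imwrite(f"pics/{n}0.png",p["color"]);print(n,{k:v for k,v in p.items() if k!="color"})
    for t in("grip_top","pin_top","lens_knob","lens_hinge","carriage","jig","paint_bottle","wagon","tape","wheel"):
        r=boxes_of(p,t);print(t,[(np.round(x["xyz"],3),round(x["conf"],2)) for x in r[:2]])
E
```

```text
pics
{'t': np.float64(0.0), 'joint_positions': array([ 1.177,  0.261, -0.139,  1.173, -0.   ,  1.571]), 'joint_velocities': array([-0.002,  0.   ,  0.001, -0.   ,  0.001,  0.002]), 'joint_efforts': array([ 1.0000e-03, -4.0567e+01,  2.5392e+01,  1.9000e-02,  0.0000e+00,
       -0.0000e+00]), 'position': array([0.201, 0.484, 0.23 ]), 'orientation': array([ 0.694, -0.138,  0.138, -0.693]), 'wrist_force': array([-0.38 , -0.4  ,  0.273]), 'ft_torque': array([-0.007,  0.047,  0.036]), 'width': np.float64(0.085)}
scene {'fx': 412.12990244425157, 'fy': 412.12990244425157, 'cx': 272.76240347524026, 'cy': 216.20549862753182, 'eye': array([0.9030424 , 0.5878157 , 1.08105014]), 'orientation': array([0.0894197 , 0.28481411, 0.912521  , 0.27962557]), 'shot': 1}
grip_top [(array([ 0.522, -0.101,  0.062]), 0.89)]
pin_top []
lens_knob [(array([0.541, 0.119, 0.162]), 0.67)]
lens_hinge [(array([0.535, 0.119, 0.165]), 0.66)]
carriage [(array([ 0.525, -0.096,  0.062]), 0.98)]
jig [(array([0.527, 0.062, 0.011]), 0.82), (array([0.536, 0.118, 0.165]), 0.24)]
paint_bottle [(array([ 0.731, -0.071,  0.094]), 0
[... 216 characters left out ...]
191966, 'cy': 205.45847267447866, 'eye': array([0.35387535, 0.0563882 , 1.23843144]), 'orientation': array([ 0.04661593, -0.06156845, -0.70175421,  0.70822123]), 'shot': 2}
grip_top [(array([ 0.508, -0.103,  0.064]), 0.57)]
pin_top []
lens_knob [(array([0.53 , 0.11 , 0.162]), 0.69)]
lens_hinge [(array([0.532, 0.111, 0.16 ]), 0.64)]
carriage [(array([ 0.505, -0.106,  0.066]), 0.8)]
jig [(array([ 0.498, -0.016,  0.018]), 0.84), (array([ 0.7  , -0.232,  0.026]), 0.36)]
paint_bottle [(array([ 0.712, -0.08 ,  0.1  ]), 0.56)]
wagon [(array([0.734, 0.073, 0.025]), 0.94)]
tape [(array([ 0.702, -0.235,  0.024]), 0.96)]
wheel [(array([0.366, 0.371, 0.019]), 0.81), (array([0.531, 0.114, 0.163]), 0.15)]
```

View pics/scene0.png

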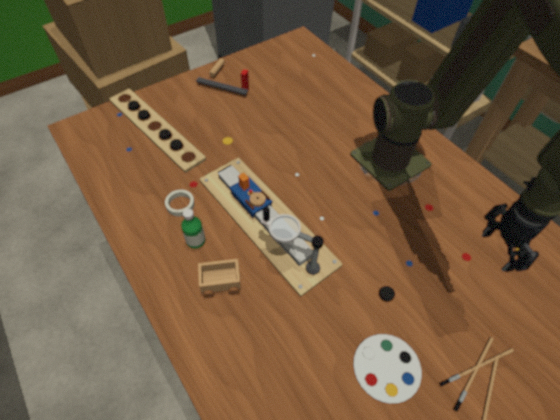

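View pics/top0.png

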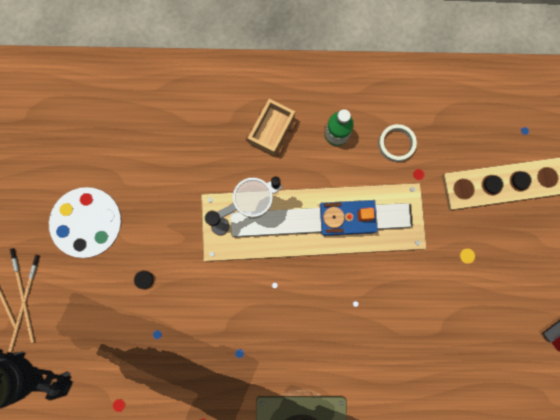

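The pictures show the magnifier post at top (213,218), the knob at (276,182), the orange block at (367,214) and the pin at (349,216). I'll enlarge the area to refine these.

Run:
```python
import cv2
a=cv2.imread("pics/top0.png")[110:270,195:435];cv2.imwrite("pics/topc.png",cv2.resize(a,None,fx=3.3,fy=3.3,interpolation=cv2.INTER_CUBIC))
a=cv2.imread("pics/scene0.png")[150:300,190:350];cv2.imwrite("pics/scenec.png",cv2.resize(a,None,fx=4,fy=4,interpolation=cv2.INTER_CUBIC))
```

```text
(no output)
```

View pics/topc.png

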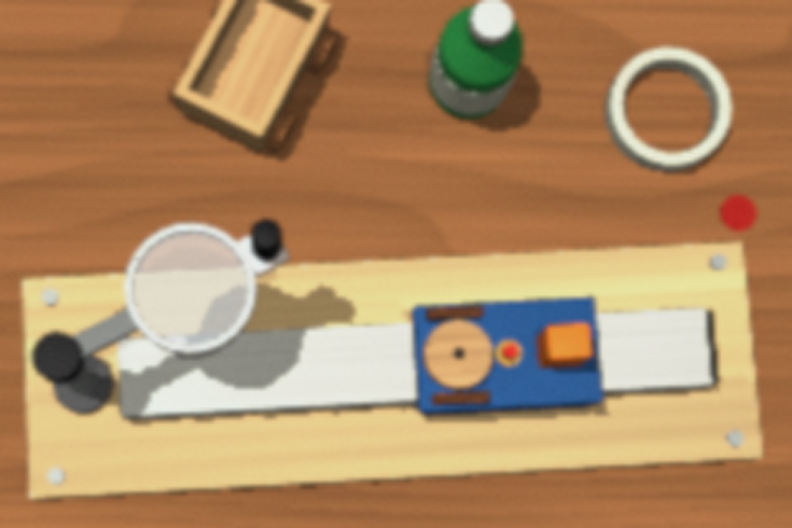

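View pics/scenec.png

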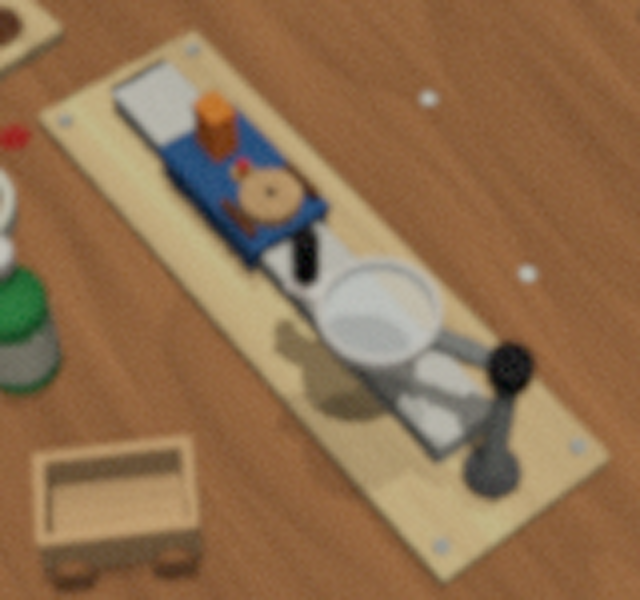

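```bash
cat >> h.py <<'E'
def tri(pts):
    A=np.zeros((3,3));b=np.zeros(3)
    for p,u,v in pts:
        e=np.array(p["eye"]);d=ray(p,u,v,0)-e;d/=np.linalg.norm(d);M=np.eye(3)-np.outer(d,d);A+=M;b+=M@e
    return np.linalg.solve(A,b)
T=dict(fx=515.0918871593673,fy=515.0918871593673,cx=288.30649545191966,cy=205.45847267447866,eye=[0.35387535,0.0563882,1.23843144],orientation=[0.04661593,-0.06156845,-0.70175421,0.70822123])
S=dict(fx=412.12990244425157,fy=412.12990244425157,cx=272.76240347524026,cy=216.20549862753182,eye=[0.9030424,0.5878157,1.08105014],orientation=[0.0894197,0.28481411,0.912521,0.27962557])
E
python3 - <<'E'
from h import *
tc=lambda u,v:(u/3.3+195,v/3.3+110)
sc=lambda u,v:(u/4+190,v/4+150)
ct=[ray(T,*tc(*q),.015) for q in[(22,281),(742,243),(762,458),(30,497)]]
cs=[ray(S,*sc(*q),.015) for q in[(445,580),(40,117),(195,32),(608,458)]]
for c in(ct,cs):
    c=np.array(c);print(np.round(c,3).tolist(),"centre",c.mean(0).round(4)); a=(c[0]-c[1]+c[3]-c[2]);print("yaw",np.arctan2(-a[0],a[1]))
print("knob",tri([(T,*tc(266,233)),(S,*sc(306,236))]), ray(T,*tc(266,233),.214),ray(S,*sc(306,236),.214))
print("grip",tri([(T,*tc(568,343)),(S,*sc(216,104))]), ray(T,*tc(568,343),.111),ray(S,*sc(216,104),.111))
print("pin",ray(T,*tc(510,352),.075),ray(S,*sc(241,166),.075))
print("wheel centre",ray(T,*tc(459,353),.075),ray(S,*sc(271,191),.075))
print("posttop?",tri([(T,*tc(58,357)),(S,*sc(511,367))]))
E
```

```text
[[0.566, 0.24, 0.015], [0.6, -0.289, 0.015], [0.442, -0.298, 0.015], [0.409, 0.229, 0.015]] centre [ 0.5042 -0.0296  0.015 ]
yaw 0.06340983522005358
[[0.569, 0.243, 0.015], [0.602, -0.283, 0.015], [0.444, -0.292, 0.015], [0.414, 0.233, 0.015]] centre [ 0.5072 -0.0248  0.015 ]
yaw 0.06136122362024947
knob [0.56285097 0.06191938 0.21108869] [0.56281231 0.06138378 0.214     ] [0.56349923 0.0642634  0.214     ]
grip [ 0.51088766 -0.14182155  0.1095395 ] [ 0.51091098 -0.14178196  0.111     ] [ 0.5112868  -0.14046974  0.111     ]
pin [ 0.50921341 -0.10771883  0.075     ] [ 0.51380507 -0.10341457  0.075     ]
wheel centre [ 0.50814858 -0.0723365   0.075     ] [ 0.50776818 -0.07001996  0.075     ]
posttop? [0.49090016 0.19381456 0.16106672]
```

```bash
cat >> h.py <<'E'
YAW=.0624; H=np.array([.491,.194]); XJ=np.array([np.cos(YAW),np.sin(YAW)]);YJ=np.array([-np.sin(YAW),np.cos(YAW)])
J=H-.228*YJ
def knob(th,r=.15): return H+r*(np.sin(th)*XJ-np.cos(th)*YJ)
def zang(s): 
    z=R.from_quat(s["orientation"]).as_matrix()[:,2];return np.arctan2(z[1],z[0])
def rows(targets,s=None):
    "targets: (x,y,z,jaw line angle or None)"
    s=s or sense();M=R.from_quat(s["orientation"]).as_matrix();p=np.array(s["position"])
    print("pos",p.round(4),"zang",round(zang(s),3),"y axis",M[:,1].round(3),"f",np.round(s["wrist_force"],1),"w",round(float(s["width"]),4),"t",round(float(s["t"]),2))
    a0=zang(s)
    for x,y,z,a in targets:
        d=M.T@(np.array([x,y,z])-p)/.15
        if a is None: w=np.zeros(3)
        else:
            da=(a-a0+np.pi/2)%np.pi-np.pi/2
            # desired: level tool, y down, z at a0+da
            zz=np.array([np.cos(a0+da),np.sin(a0+da),0]);yy=np.array([0,0,-1.]);xx=np.cross(yy,zz)
            w=R.from_matrix(M.T@np.column_stack([xx,yy,zz])).as_rotvec()/np.pi
        print(np.round(d,3).tolist(),np.round(w,3).tolist())
E
python3 - <<'E'
from h import *
s=sense();print(R.from_quat(s["orientation"]).as_matrix().round(3))
print(knob(.44),knob(1.6),J)
k=knob(.44)
rows([(.3,.37,.26,.5),(.4,.25,.26,.5),(*k,.26,.5),(*k,.178,.5)],s)
E
```

```text
[[ 0.923 -0.     0.384]
 [-0.384  0.     0.923]
 [-0.    -1.     0.   ]]
[0.56322955 0.06253559] [0.6403711  0.20772134] [ 0.50521797 -0.03355626]
pos [0.2014 0.4848 0.2313] zang 1.177 y axis [-0.  0. -1.] f [ 0.1  0.6 -0.3] w 0.0855 t 1.1
[0.901, -0.191, -0.455] [-0.0, 0.215, -0.0]
[1.823, -0.191, -0.938] [-0.0, 0.215, -0.0]
[3.308, -0.191, -1.674] [-0.0, 0.215, -0.0]
[3.308, 0.355, -1.674] [-0.0, 0.215, -0.0]
```

Request:
move_arm --plan '[0.3,-0.2,-0.15,0,0.05,0,0,0.6,-0.2,-0.3,0,0.1,0,0,0.95,-0.2,-0.48,0,0.15,0,0,1,-0.2,-0.7,0,0.215,0,0,1,-0.2,-0.9,0,0.215,0,0]'

```text
t: 1.72
position: [0.2886, 0.3012, 0.2613]
orientation: [0.608, -0.361, 0.361, -0.608]
wrist_force: [-0.3, -1.6, 0.6]
width: 0.0853
```

Run:
```python
from h import *
k=knob(.44)
rows([(*k,.26,.5)])
```

```text
pos [0.2886 0.3012 0.2613] zang 0.498 y axis [ 0. -0. -1.] f [-0.3 -1.6  0.6] w 0.0853 t 1.73
[2.272, 0.009, 0.849] [-0.0, -0.001, 0.0]
```

Request:
move_arm --plan '[0.35,0,0.14,0,0,0,0.5,0.7,0,0.27,0,0,0,0.5,1,0,0.4,0,0,0,0.5,1,0,0.4,0,0,0,0.5]'

```text
t: 2.22
position: [0.4152, 0.1963, 0.2612]
orientation: [-0.607, 0.363, -0.363, 0.607]
wrist_force: [-0.5, 0.2, 0.3]
width: 0.0426
```

Run:
```python
from h import *
k=knob(.44)
rows([(*k,.26,.5)])
```

```text
pos [0.4152 0.1963 0.2612] zang 0.493 y axis [ 0.001 -0.    -1.   ] f [-0.5  0.2  0.3] w 0.0426 t 2.23
[1.253, 0.009, 0.448] [-0.0, -0.002, 0.0]
```

Request:
move_arm --plan '[0.4,0,0.15,0,0,0,0.5,0.8,0,0.29,0,0,0,0.5,1,0,0.4,0,0,0,0.5,1,0,0.45,0,0,0,0.5]'

```text
t: 2.72
position: [0.5468, 0.0954, 0.2609]
orientation: [-0.606, 0.363, -0.364, 0.607]
wrist_force: [-0.4, 0.4, 0.0]
width: 0.0432
```

Run:
```python
from h import *
k=knob(.44)
p=camera("wrist");cv2.imwrite("pics/w1.png",p["color"]);print(p["hand_eye"],p["fx"],p["fy"],p["cx"],p["cy"])
p=camera("top");cv2.imwrite("pics/t1.png",cv2.resize(p["color"][110:270,195:435],None,fx=3.3,fy=3.3))
rows([(*k,.26,.5),(*k,.178,.5)])
```

```text
[[ 1.06367666e-04 -9.56977735e-01 -2.90161342e-01 -7.26441926e-02]
 [ 2.14978316e-04  2.90161359e-01 -9.56977711e-01 -1.42667056e-01]
 [ 9.99999971e-01  3.94130888e-05  2.36593248e-04 -2.82750418e-05]
 [ 0.00000000e+00  0.00000000e+00  0.00000000e+00  1.00000000e+00]] 345.0394695298885 345.0394695298885 281.26570340978026 215.80196736045556
pos [0.5453 0.0972 0.261 ] zang 0.493 y axis [-0.     0.001 -1.   ] f [-0.7  0.2 -0.5] w 0.0426 t 2.83
[0.26, 0.006, -0.004] [-0.0, -0.002, -0.0]
[0.26, 0.553, -0.004] [-0.0, -0.002, -0.0]
```

View pics/w1.png

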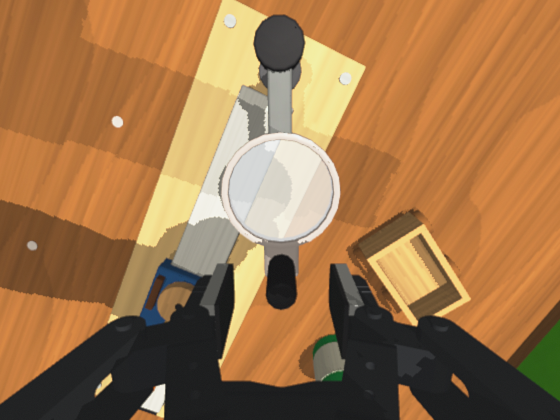

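View pics/t1.png

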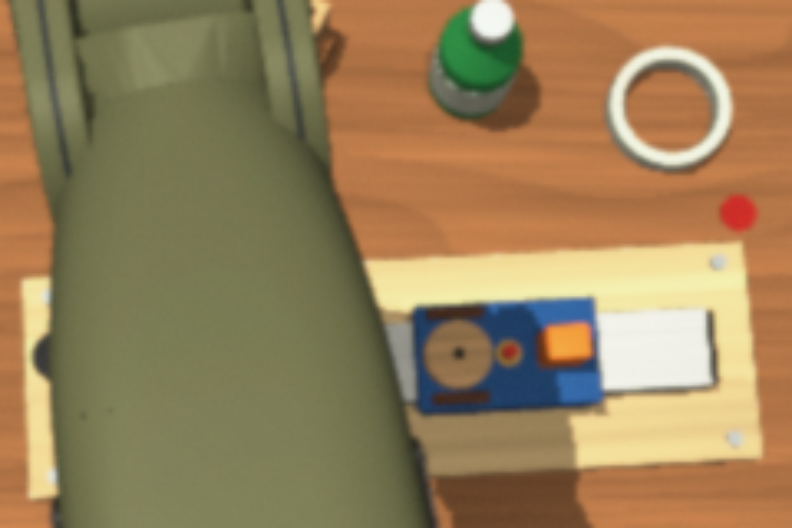

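The wrist view shows the knob at (281,280), centred between the fingers. I'll move in above it and lower.

Request:
move_arm --plan '[0.26,0,0,0,0,0,0.5,0.26,0,0,0,0,0,0.5,0.26,0.3,0,0,0,0,0.5,0.26,0.55,0,0,0,0,0.5,0.26,0.55,0,0,0,0,0.5]'

```text
t: 3.45
position: [0.5598, 0.0641, 0.176]
orientation: [0.609, -0.364, 0.36, -0.606]
wrist_force: [-0.4, -0.0, -0.3]
width: 0.0429
```

Run:
```python
from h import *
p=camera("wrist");cv2.imwrite("pics/w2.png",p["color"])
rows([(*knob(t),.178,t+YAW) for t in np.arange(.5,1.61,.1)])
```

```text
pos [0.5618 0.0641 0.1781] zang 0.495 y axis [-0.003  0.001 -1.   ] f [ 0.1  0.4 -0.4] w 0.0425 t 3.5
[0.011, 0.001, 0.063] [0.001, -0.021, -0.001]
[-0.0, 0.001, 0.163] [0.001, -0.053, -0.001]
[-0.022, 0.0, 0.26] [0.001, -0.085, -0.001]
[-0.053, 0.0, 0.355] [0.001, -0.117, -0.001]
[-0.093, 0.0, 0.447] [0.001, -0.149, -0.001]
[-0.143, -0.0, 0.534] [0.001, -0.181, -0.001]
[-0.201, -0.0, 0.615] [0.001, -0.212, -0.001]
[-0.266, -0.0, 0.69] [0.001, -0.244, -0.001]
[-0.339, -0.0, 0.759] [0.0, -0.276, -0.001]
[-0.419, -0.0, 0.82] [0.0, -0.308, -0.001]
[-0.504, -0.0, 0.872] [0.0, -0.34, -0.001]
[-0.593, -0.0, 0.916] [0.0, -0.372, -0.001]
```

View pics/w2.png

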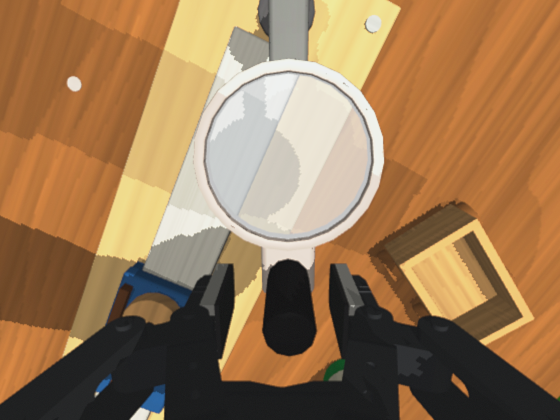

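Request:
move_arm --plan '[0,0,0,0,0,0,0.68,0.01,0,0.06,0,-0.02,0,0.68,0,0,0.16,0,-0.053,0,0.68,-0.02,0,0.26,0,-0.085,0,0.68,-0.05,0,0.355,0,-0.117,0,0.68,-0.09,0,0.445,0,-0.149,0,0.68,-0.14,0,0.53,0,-0.18,0,0.68,-0.2,0,0.615,0,-0.212,0,0.68,-0.265,0,0.69,0,-0.244,0,0.68]'

```text
t: 4.62
position: [0.6352, 0.1488, 0.1802]
orientation: [-0.699, 0.108, -0.108, 0.699]
wrist_force: [-1.1, -0.9, 0.1]
width: 0.0272
```

Run:
```python
from h import *
p=camera("wrist");cv2.imwrite("pics/w3.png",p["color"])
rows([(*knob(t),.178,t+YAW) for t in np.arange(1.2,1.75,.1)])
```

```text
pos [0.6359 0.1509 0.1801] zang 1.269 y axis [ 0.001  0.003 -1.   ] f [ 1.3  1.7 -0.4] w 0.0278 t 4.67
[-0.008, 0.014, -0.019] [-0.001, 0.002, 0.0]
[-0.012, 0.014, 0.081] [-0.001, -0.03, 0.0]
[-0.027, 0.015, 0.18] [-0.001, -0.062, 0.0]
[-0.051, 0.015, 0.277] [-0.001, -0.094, 0.0]
[-0.084, 0.015, 0.371] [-0.001, -0.125, 0.0]
[-0.127, 0.015, 0.461] [-0.001, -0.157, 0.0]
```

View pics/w3.png

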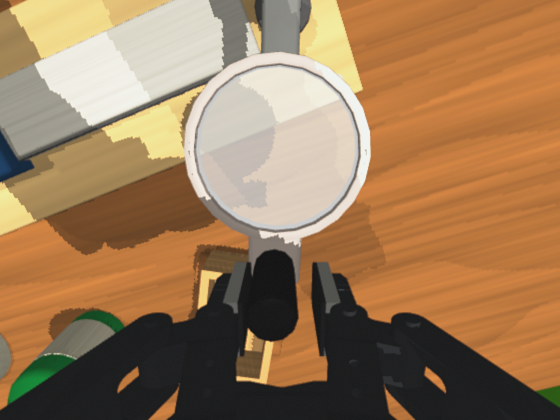

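The knob at (272,295) is riding on the trailing finger. I'll carry on to the stop.

Request:
move_arm --plan '[-0.01,0.015,0.08,0,-0.03,0,0.68,-0.03,0.015,0.18,0,-0.062,0,0.68,-0.05,0.015,0.275,0,-0.094,0,0.68,-0.07,0.015,0.33,0,-0.11,0,0.68,-0.085,0.015,0.37,0,-0.125,0,0.68,-0.09,0.015,0.385,0,-0.13,0,0.68,-0.09,0.015,0.385,0,-0.13,0,0.68]'

```text
t: 5.55
position: [0.6405, 0.2103, 0.179]
orientation: [-0.705, -0.038, 0.036, 0.707]
wrist_force: [-1.0, -0.1, -0.1]
width: 0.0274
```

Run:
```python
from h import *
rows([(*knob(t),.178,t+YAW) for t in (1.6,1.62,1.65,1.68,1.72)])
```

```text
pos [0.6405 0.2103 0.179 ] zang 1.676 y axis [ 0.002  0.003 -1.   ] f [-1.  -0.1 -0.1] w 0.0274 t 5.55
[-0.002, 0.007, -0.017] [-0.001, 0.004, 0.001]
[-0.002, 0.007, 0.003] [-0.001, -0.002, 0.001]
[-0.003, 0.007, 0.033] [-0.001, -0.012, 0.001]
[-0.005, 0.007, 0.063] [-0.001, -0.021, 0.001]
[-0.008, 0.007, 0.103] [-0.001, -0.034, 0.001]
```

Request:
move_arm --plan '[0,0.01,0.013,0,0,0,0.68,0,0.01,0.026,0,-0.005,0,0.68,0,0.01,0.026,0,-0.005,0,0.68]'

```text
t: 5.92
position: [0.6402, 0.2128, 0.1777]
orientation: [-0.706, -0.043, 0.042, 0.706]
wrist_force: [0.3, -4.5, 2.2]
width: 0.0275
```

Request:
move_arm --plan '[0,0,0.013,0,0,0,0.68,0,0,0.026,0,-0.005,0,0.68,0,0,0.026,0,-0.005,0,0.68]'

```text
t: 6.3
position: [0.6399, 0.2128, 0.1777]
orientation: [0.708, 0.048, -0.046, -0.703]
wrist_force: [1.0, -11.2, 2.2]
width: 0.0271
```

Pushing harder brought -11 N with no further motion, so the arm is at its stop. I'll back off, open, lift and check.

Request:
move_arm --plan '[0,0,-0.02,0,0,0,0.4,0,0,-0.02,0,0,0,0.4,0,-0.3,-0.02,0,0,0,0.4,0,-0.6,-0.02,0,0,0,0.4,0,-0.6,-0.02,0,0,0,0.4,-0.3,-0.6,-0.2,0,0,0,0.2,-0.6,-0.6,-0.4,0,0,0,0,-0.9,-0.6,-0.7,0,0.05,0,0,-0.9,-0.6,-0.95,0,0.1,0,0]'

```text
t: 7.42
position: [0.5203, 0.0533, 0.2672]
orientation: [0.706, -0.065, 0.065, -0.702]
wrist_force: [0.3, -0.1, -0.8]
width: 0.0858
```

Run:
```python
from h import *
p=camera("scene");cv2.imwrite("pics/s4.png",cv2.resize(p["color"][150:300,190:350],None,fx=4,fy=4))
p=camera("top");cv2.imwrite("pics/t4.png",cv2.resize(p["color"][110:270,195:435],None,fx=3.3,fy=3.3))
g=J-.108*YJ
rows([(*g,.27,YAW),(*g,.09,YAW)])
```

```text
pos [0.5238 0.0517 0.2678] zang 1.386 y axis [ 0.002 -0.007 -1.   ] f [0.2 1.2 0.4] w 0.0853 t 7.53
[0.159, -0.006, -1.28] [0.001, 0.421, 0.002]
[0.155, 1.194, -1.272] [0.001, 0.421, 0.002]
```

View pics/s4.png

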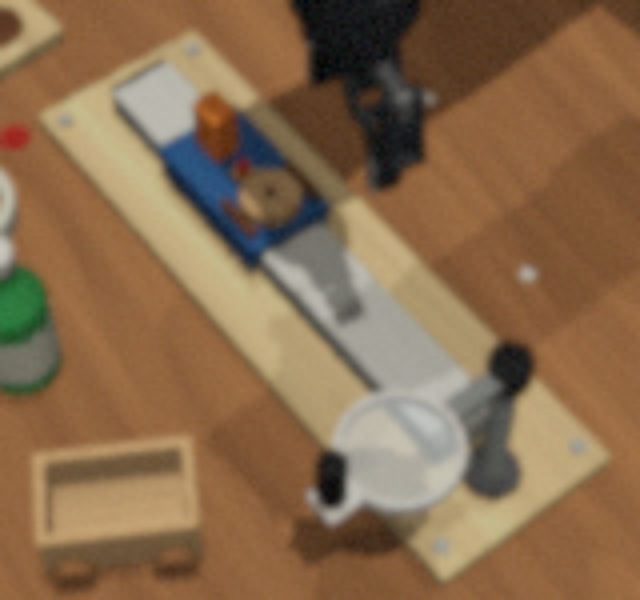

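View pics/t4.png

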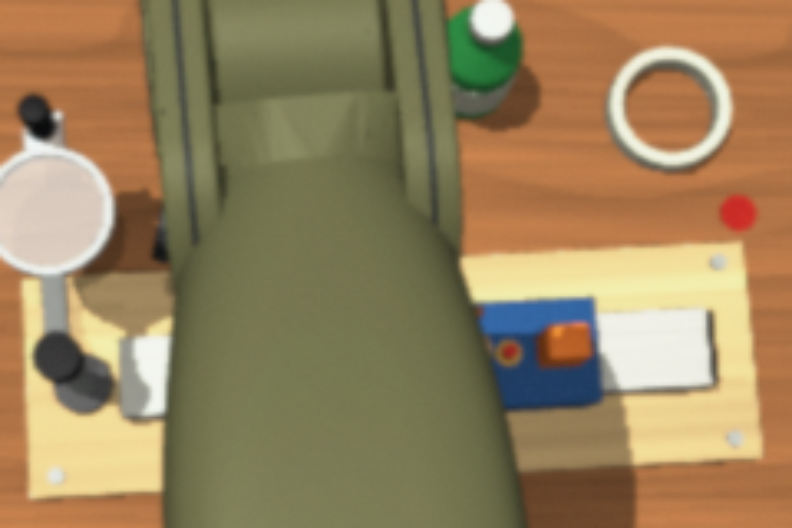

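Run:
```python
from h import *
k=tri([(T,35/3.3+195,104/3.3+110),(S,331/4+190,460/4+150)]);print(k)
d=k[:2]-H;print(np.linalg.norm(d),np.arctan2(d@XJ,-d@YJ))
```

```text
[0.64206816 0.20658986 0.21224076]
0.15159186394662286 1.591543148517453
```

The knob works out at 1.59 rad, and the scene view shows the arm pointing to +x, so it is at the stop. Next is the grip block.

Request:
move_arm --plan '[0.04,0,-0.35,0,0.058,0,0,0.08,0,-0.7,0,0.115,0,0,0.12,0,-1,0,0.174,0,0,0.155,0,-1,0,0.232,0,0,0.155,0,-1,0,0.29,0,0,0.155,0,-1,0,0.35,0,0,0.155,0,-1,0,0.42,0,0,0.155,0,-1,0,0.42,0,0]'

```text
t: 8.52
position: [0.5194, -0.099, 0.2681]
orientation: [0.518, -0.481, 0.484, -0.516]
wrist_force: [0.4, 0.1, 0.2]
width: 0.0854
```

Run:
```python
from h import *
p=camera("wrist");cv2.imwrite("pics/w5.png",p["color"])
g=np.array([.511,-.1412])
rows([(*g,.2,YAW),(*g,.079,YAW)])
```

```text
pos [ 0.5193 -0.0991  0.2682] zang 0.068 y axis [ 0.002 -0.006 -1.   ] f [-0.2  0.2  1.2] w 0.0859 t 8.57
[0.273, 0.456, -0.075] [-0.0, 0.002, 0.002]
[0.268, 1.263, -0.076] [-0.0, 0.002, 0.002]
```

View pics/w5.png

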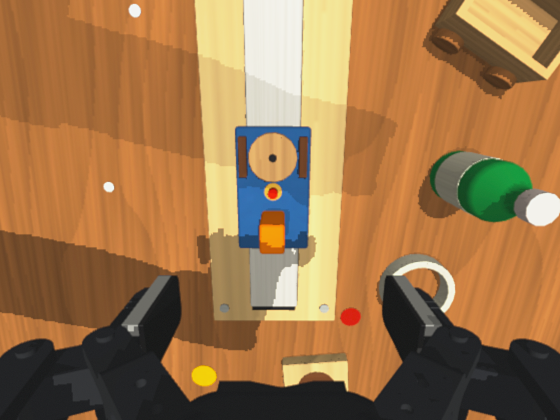

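The wrist view shows the block top at (272,237), the pin at (273,192), and the axes lined up with the rail. I'll go over the block and down.

Request:
move_arm --plan '[0.27,0.1,-0.075,0,0,0.002,0,0.27,0.4,-0.075,0,0,0.002,0,0.27,0.45,-0.075,0,0,0.002,0,0.27,0.45,-0.075,0,0,0.002,0]'

```text
t: 9.07
position: [0.511, -0.1402, 0.201]
orientation: [-0.517, 0.482, -0.482, 0.518]
wrist_force: [0.0, -0.1, 0.3]
width: 0.0855
```

Run:
```python
from h import *
p=camera("wrist");cv2.imwrite("pics/w6.png",p["color"])
s=sense();M=R.from_quat(s["orientation"]).as_matrix();E=p["hand_eye"]
for z,q in((.111,[.511,-.1412]),(.075,[.5095,-.106])):
    c=np.linalg.inv(E)@np.append(M.T@(np.array([*q,z])-s["position"]),1)
    print("pred",p["cx"]-p["fx"]*c[0]/c[2],p["cy"]+p["fy"]*c[1]/c[2])
g=np.array([.511,-.1412])
rows([(*g,.079,YAW)])
```

```text
pred 279.18815720090737 219.36706089331858
pred 280.48009674498866 162.44002155396817
pos [ 0.5118 -0.1404  0.2019] zang 0.07 y axis [ 0.002  0.    -1.   ] f [-1.1  0.2  0. ] w 0.0854 t 9.12
[0.005, 0.819, -0.007] [-0.001, 0.002, -0.0]
```

View pics/w6.png

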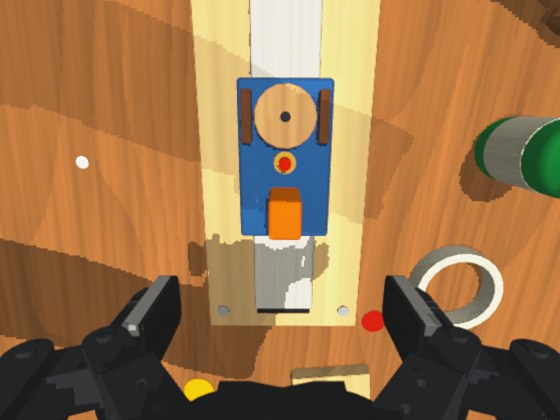

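The block top is at (286,221) against a predicted (279,219), so I'll shift about 4 mm along tool z and lower.

Request:
move_arm --plan '[0.005,0.2,0.02,0,0,0,0,0.005,0.5,0.02,0,0,0,0,0.005,0.75,0.02,0,0,0,0,0.005,0.82,0.02,0,0,0,0,0.005,0.82,0.02,0,0,0,0]'

```text
t: 9.75
position: [0.5161, -0.1409, 0.0799]
orientation: [-0.516, 0.481, -0.483, 0.518]
wrist_force: [-0.6, -0.5, 0.6]
width: 0.0851
```

Request:
move_arm --plan '[0,0,0,0,0,0,0.3,0,0,0,0,0,0,0.5,0,0,0,0,0,0,0.65,0,0,0,0,0,0,0.9,0,0,0,0,0,0,0.9]' --grip_force 40

```text
t: 10.38
position: [0.5135, -0.1411, 0.0804]
orientation: [0.517, -0.482, 0.482, -0.517]
wrist_force: [-5.8, 0.0, 8.3]
width: 0.0233
```

Run:
```python
from h import *
p=camera("wrist");cv2.imwrite("pics/w7.png",p["color"])
s=sense();q=s["position"][:2];print("jig xy",(q-J)@XJ,(q-J)@YJ)
rows([(*(q+.02*YJ),s["position"][2],None)])
```

```text
jig xy 0.0015405666145007896 -0.10782447423887043
pos [ 0.5135 -0.1411  0.0804] zang 0.07 y axis [-0.001 -0.001 -1.   ] f [-6.  -0.7  7. ] w 0.0233 t 10.43
[-0.133, -0.0, 0.001] [0.0, 0.0, 0.0]
```

View pics/w7.png

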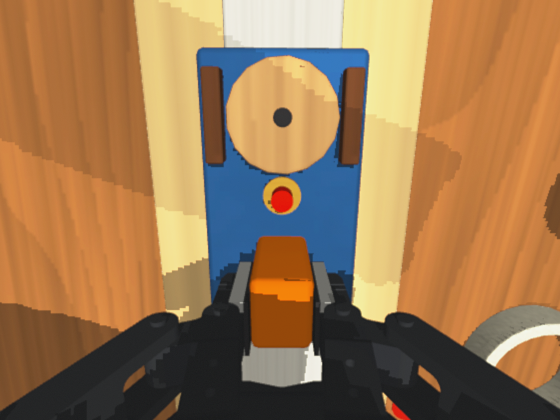

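The block is gripped (width 23 mm) and the pin shows at (282,200). I'll slide slowly along +y, watching the lateral force.

Request:
move_arm --plan '[-0.04,0,0,0,0,0,0.9,-0.08,0,0,0,0,0,0.9,-0.12,0,0,0,0,0,0.9,-0.16,0,0,0,0,0,0.9,-0.2,0,0,0,0,0,0.9,-0.2,0,0,0,0,0,0.9]'

```text
t: 11.18
position: [0.5114, -0.1097, 0.0804]
orientation: [-0.517, 0.483, -0.482, 0.518]
wrist_force: [0.4, 2.0, 0.5]
width: 0.0233
```

```bash
cat >> h.py <<'E'
def st(n):
    p=camera("wrist");cv2.imwrite(f"pics/{n}.png",p["color"][20:220,180:390].repeat(3,0).repeat(3,1)[:600])
    s=sense();q=s["position"][:2];f=np.array(s["wrist_force"]);print("carriage y",round((q-J)@YJ+.035,4),"x",round((q-J)@XJ,4),"z",s["position"][2].round(4),"f jig x,y,z",round(f[:2]@XJ,1),round(f[:2]@YJ,1),f[2].round(1),"zang",zang(s).round(4),"w",s["width"],"t",s["t"])
    c=p["color"].astype(int);m=(c[:,:,2]>150)&(c[:,:,1]<60)&(c[:,:,0]<60);m[:150]=0;m[235:]=0;m[:,:240]=0;m[:,330:]=0
    v,u=np.nonzero(m);print("pin px",len(u),u.mean() if len(u) else 0,v.mean() if len(u) else 0, v.min() if len(u) else 0,v.max() if len(u) else 0)
E
python3 -c "
from h import *
st('w8')"
```

```text
carriage y -0.0415 x 0.0014 z 0.0804 f jig x,y,z 0.3 1.1 1.2 zang 0.0704 w 0.02355357329989355 t 11.225
pin px 370 281.6 200.5810810810811 190 211
```

Request:
move_arm --plan '[-0.03,0,0,0,0,0,0.9,-0.06,0,0,0,0,0,0.9,-0.09,0,0,0,0,0,0.9,-0.11,0,0,0,0,0,0.9,-0.125,0,0,0,0,0,0.9,-0.14,0,0,0,0,0,0.9]'

```text
t: 11.98
position: [0.51, -0.0887, 0.0804]
orientation: [-0.517, 0.483, -0.482, 0.518]
wrist_force: [1.3, -2.7, -1.8]
width: 0.023
```

```bash
python3 -c "
from h import *
st('w9')"
```

```text
carriage y -0.0199 x 0.0014 z 0.0805 f jig x,y,z 0.1 -1.0 -1.4 zang 0.0706 w 0.023366845734611227 t 12.025
pin px 369 281.5284552845528 200.59620596205963 190 211
```

Request:
move_arm --plan '[-0.013,0,0,0,0,0,0.9,-0.026,0,0,0,0,0,0.9,-0.04,0,0,0,0,0,0.9,-0.04,0,0,0,0,0,0.9]'

```text
t: 12.52
position: [0.5096, -0.0818, 0.0804]
orientation: [-0.517, 0.483, -0.481, 0.518]
wrist_force: [0.8, -0.1, -1.2]
width: 0.0234
```

```bash
python3 -c "
from h import *
st('w10')"
```

```text
carriage y -0.0134 x 0.0014 z 0.0804 f jig x,y,z 1.4 -0.5 -1.3 zang 0.0709 w 0.023158872785990665 t 12.575
pin px 370 281.63243243243244 200.6945945945946 190 211
```

Request:
move_arm --plan '[-0.013,0,0,0,0,0,0.9,-0.026,0,0,0,0,0,0.9,-0.04,0,0,0,0,0,0.9,-0.04,0,0,0,0,0,0.9]'

```text
t: 13.08
position: [0.5092, -0.0753, 0.0804]
orientation: [-0.516, 0.483, -0.481, 0.519]
wrist_force: [0.7, -0.3, -1.9]
width: 0.0236
```

```bash
python3 -c "
from h import *
st('w11')"
```

```text
carriage y -0.007 x 0.0014 z 0.0804 f jig x,y,z 0.7 0.1 -1.9 zang 0.0712 w 0.02332180109445289 t 13.125
pin px 366 281.73224043715845 200.71311475409837 190 211
```

Request:
move_arm --plan '[-0.013,0,0,0,0,0,0.9,-0.026,0,0,0,0,0,0.9,-0.04,0,0,0,0,0,0.9,-0.04,0,0,0,0,0,0.9]'

```text
t: 13.62
position: [0.5088, -0.0689, 0.0804]
orientation: [-0.516, 0.483, -0.481, 0.519]
wrist_force: [0.8, -1.0, -1.8]
width: 0.0234
```

```bash
python3 -c "
from h import *
st('w12')"
```

```text
carriage y -0.0005 x 0.0013 z 0.0805 f jig x,y,z 0.9 -0.3 -2.3 zang 0.0714 w 0.023033559293866555 t 13.675
pin px 364 281.7225274725275 200.85164835164835 191 211
```

Request:
move_arm --plan '[-0.013,0,0,0,0,0,0.9,-0.026,0,0,0,0,0,0.9,-0.04,0,0,0,0,0,0.9,-0.04,0,0,0,0,0,0.9]'

```text
t: 14.18
position: [0.5084, -0.0624, 0.0804]
orientation: [-0.516, 0.483, -0.48, 0.519]
wrist_force: [1.6, -0.0, -2.7]
width: 0.0234
```

```bash
python3 -c "
from h import *
st('w13')"
```

```text
carriage y 0.006 x 0.0013 z 0.0804 f jig x,y,z 1.4 -0.1 -2.8 zang 0.0717 w 0.023254757401105986 t 14.225
pin px 370 281.67297297297296 200.8054054054054 190 211
```

Request:
move_arm --plan '[-0.013,0,0,0,0,0,0.9,-0.026,0,0,0,0,0,0.9,-0.04,0,0,0,0,0,0.9,-0.04,0,0,0,0,0,0.9]'

```text
t: 14.72
position: [0.5079, -0.056, 0.0804]
orientation: [-0.516, 0.483, -0.48, 0.519]
wrist_force: [2.7, -0.8, -3.3]
width: 0.0237
```

```bash
python3 -c "
from h import *
st('w14')"
```

```text
carriage y 0.0124 x 0.0013 z 0.0804 f jig x,y,z 2.1 0.5 -4.2 zang 0.0719 w 0.02342125035538269 t 14.775
pin px 367 281.7193460490463 200.8365122615804 190 211
```

Request:
move_arm --plan '[-0.013,0,0,0,0,0,0.9,-0.026,0,0,0,0,0,0.9,-0.04,0,0,0,0,0,0.9,-0.04,0,0,0,0,0,0.9]'

```text
t: 15.28
position: [0.5075, -0.0496, 0.0804]
orientation: [-0.516, 0.483, -0.48, 0.52]
wrist_force: [2.3, 0.1, -3.4]
width: 0.0234
```

```bash
python3 -c "
from h import *
st('w15')"
```

```text
carriage y 0.0189 x 0.0013 z 0.0804 f jig x,y,z 2.7 -0.8 -3.4 zang 0.0723 w 0.023543439547798094 t 15.325
pin px 365 281.71232876712327 200.8849315068493 191 211
```

Request:
move_arm --plan '[-0.013,0,0,0,0,0,0.9,-0.026,0,0,0,0,0,0.9,-0.04,0,0,0,0,0,0.9,-0.04,0,0,0,0,0,0.9]'

```text
t: 15.82
position: [0.5071, -0.043, 0.0804]
orientation: [-0.516, 0.484, -0.479, 0.52]
wrist_force: [4.2, -0.3, -5.6]
width: 0.0233
```

```bash
python3 -c "
from h import *
st('w16')"
```

```text
carriage y 0.0254 x 0.0013 z 0.0805 f jig x,y,z 2.5 -1.0 -4.9 zang 0.0727 w 0.023422192950967122 t 15.875
pin px 364 281.782967032967 200.88186813186815 191 211
```

Request:
move_arm --plan '[-0.013,0,0,0,0,0,0.9,-0.026,0,0,0,0,0,0.9,-0.04,0,0,0,0,0,0.9,-0.04,0,0,0,0,0,0.9]'

```text
t: 16.38
position: [0.5066, -0.035, 0.0804]
orientation: [-0.515, 0.484, -0.478, 0.521]
wrist_force: [2.9, 5.9, -5.6]
width: 0.0234
```

```bash
python3 -c "
from h import *
st('w17')"
```

```text
carriage y 0.0336 x 0.0013 z 0.0804 f jig x,y,z 2.8 5.1 -4.4 zang 0.0737 w 0.023702311377488603 t 16.425
pin px 356 281.8707865168539 199.44101123595505 189 210
```

At y = 33.6 mm the carriage started pulling forward with +5 N and the pin has begun to drop, so this is the edge of the notch. I'll creep on.

Request:
move_arm --plan '[-0.01,0,0,0,0,0,0.9,-0.015,0,0,0,0,0,0.9,-0.015,0,0,0,0,0,0.9]'

```text
t: 16.8
position: [0.5064, -0.0322, 0.0804]
orientation: [-0.514, 0.485, -0.478, 0.522]
wrist_force: [3.2, 3.2, -4.4]
width: 0.0237
```

```bash
python3 -c "
from h import *
st('w18')"
```

```text
carriage y 0.0362 x 0.0013 z 0.0805 f jig x,y,z 3.1 2.6 -5.8 zang 0.074 w 0.023305146571510553 t 16.85
pin px 345 281.7304347826087 198.60579710144927 189 209
```

Request:
move_arm --plan '[-0.008,0,0,0,0,0,0.9,-0.01,0,0,0,0,0,0.9,-0.01,0,0,0,0,0,0.9]'

```text
t: 17.23
position: [0.5064, -0.0319, 0.0805]
orientation: [-0.515, 0.484, -0.479, 0.521]
wrist_force: [3.1, -3.5, -6.5]
width: 0.0235
```

```bash
python3 -c "
from h import *
st('w19')
s=sense();M=R.from_quat(s['orientation']).as_matrix();p=camera('wrist');E=np.linalg.inv(p['hand_eye'])
for z in(.075,.0735,.072,.0695):
    c=E@np.append(M.T@(np.array([*(s['position'][:2]+.035*YJ),z])-s['position']),1);print(z,p['cy']+p['fy']*c[1]/c[2], (10*p['fx']/1000/-c[2])**2*.785)
"
```

```text
carriage y 0.0365 x 0.0013 z 0.0805 f jig x,y,z 3.5 -3.7 -6.2 zang 0.0733 w 0.023943246402011294 t 17.275
pin px 345 281.62608695652176 198.61159420289854 189 209
0.075 200.15209279107918 398.425140591472
0.0735 199.36446580471352 391.03470870987826
0.072 198.59138147552488 383.84801470754127
0.0695 197.33414724055703 372.3029396982069
```

Request:
move_arm --plan '[0,0,0,0,0,0,0.9,0,0,0,0,0,0,0.9,0,0,0,0,0,0,0.9]'

```text
t: 17.7
position: [0.5064, -0.0321, 0.0805]
orientation: [-0.515, 0.484, -0.479, 0.521]
wrist_force: [2.6, -1.5, -5.7]
width: 0.0234
```

```bash
python3 -c "
from h import *
st('w20')"
```

```text
carriage y 0.0365 x 0.0013 z 0.0805 f jig x,y,z 2.8 -2.2 -5.7 zang 0.0732 w 0.023414681654774307 t 17.75
pin px 344 281.6482558139535 198.48837209302326 188 209
```

View pics/w20.png

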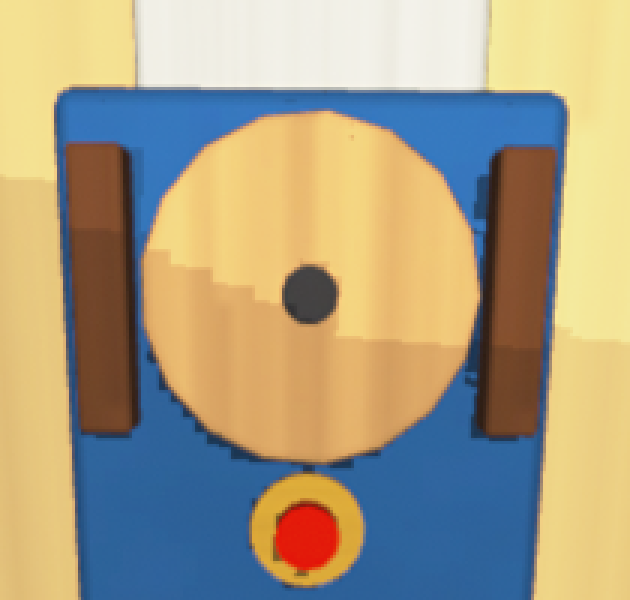

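View pics/w16.png

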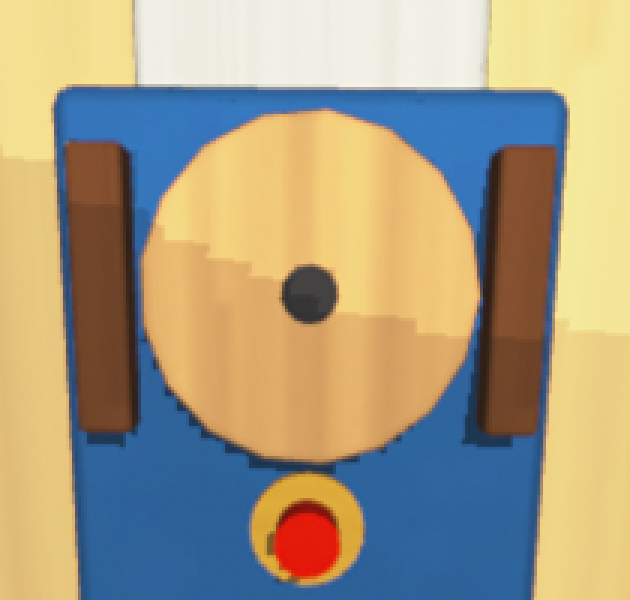

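The pin is clearly lower: the red top went from row 200.9 to 198.5, and the force reverses on either side. To make sure it's fully home, I'll loosen the jaws briefly so the ball centres itself, then grip again without load.

Request:
move_arm --plan '[0,0,0,0,0,0,0.6,0,0,0,0,0,0,0.55,0,0,0,0,0,0,0.55,0,0,0,0,0,0,0.55]'

```text
t: 18.25
position: [0.5063, -0.0319, 0.0806]
orientation: [-0.515, 0.484, -0.478, 0.521]
wrist_force: [0.2, 0.5, 0.2]
width: 0.0381
```

```bash
python3 -c "
from h import *
st('w21')
p=camera('wrist');cv2.imwrite('pics/w21f.png',p['color'])"
```

```text
carriage y 0.0366 x 0.0012 z 0.0806 f jig x,y,z 0.5 1.0 0.2 zang 0.0734 w 0.03835310425822073 t 18.3
pin px 344 282.0436046511628 198.9156976744186 189 209
```

View pics/w21f.png

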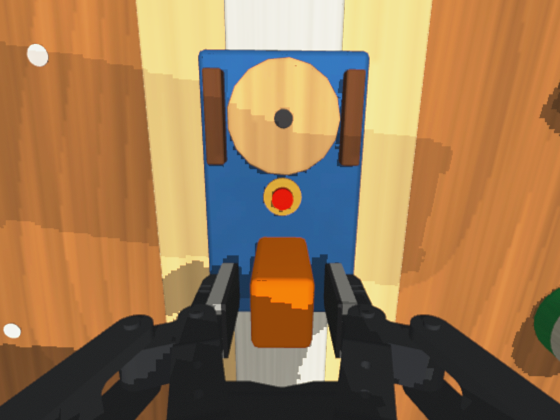

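With the jaws free, the pin at (282,199) keeps the same size (344 px), so the ball is home. I'll grip again.

Request:
move_arm --plan '[0,0,0,0,0,0,0.75,0,0,0,0,0,0,0.9,0,0,0,0,0,0,0.9,0,0,0,0,0,0,0.9]' --grip_force 40

```text
t: 18.85
position: [0.5065, -0.032, 0.0807]
orientation: [-0.515, 0.484, -0.479, 0.521]
wrist_force: [-1.0, 0.2, 2.4]
width: 0.0233
```

Request:
move_arm --plan '[0,0,0,0,0,0,0.9,0,0,0,0,0,0,0.9]'

```text
t: 19.1
position: [0.5064, -0.0319, 0.0807]
orientation: [-0.515, 0.484, -0.479, 0.521]
wrist_force: [-0.4, 0.6, 1.1]
width: 0.0235
```

```bash
python3 -c "
from h import *
st('w22')
p=camera('scene');cv2.imwrite('pics/s22.png',p['color'])
p=camera('top');cv2.imwrite('pics/t22.png',p['color'])
st('w23')
"
```

```text
carriage y 0.0365 x 0.0014 z 0.0807 f jig x,y,z 0.0 1.0 2.1 zang 0.073 w 0.023273381856164416 t 19.15
pin px 346 281.6271676300578 198.6878612716763 189 209
carriage y 0.0365 x 0.0014 z 0.0807 f jig x,y,z 0.0 0.4 2.0 zang 0.0731 w 0.023552319065067082 t 19.3
pin px 346 281.6271676300578 198.6878612716763 189 209
```

View pics/s22.png

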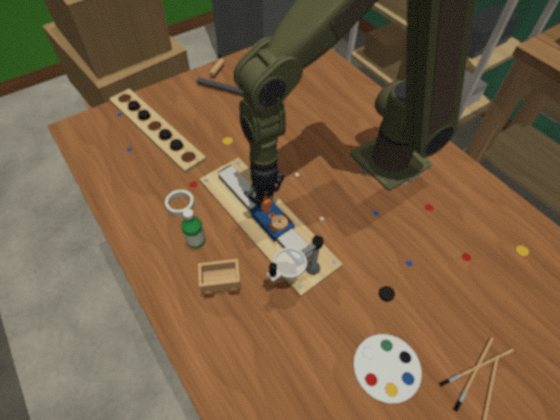

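View pics/w23.png

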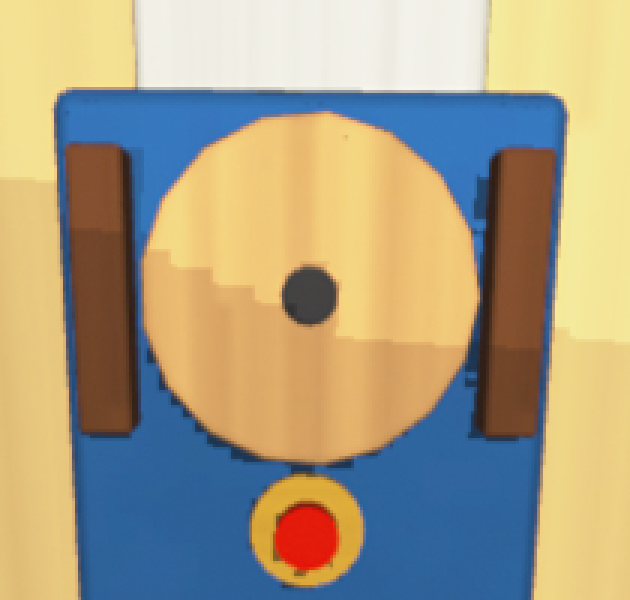

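The scene view shows the magnifier still swung back (knob at (272,271)), the bystanders in place, the block gripped and the pin down. I'll hand it in.

```bash
python3 -c "
from bench import finish_job
print(finish_job())"
```

```text
the job is handed in; nothing more can be done
None
```

The job is handed in at about 19 s. The magnifier is swung back to its stop, and the carriage sits in the notch with the orange block still gripped.

- **Magnifier:** I pushed the arm round by its knob until it stopped moving while the force rose to about 11 N. After letting go, its angle from the images was about 1.59 rad, against the stop at 1.6.
- **Notch:** I then gripped the block and slid the carriage towards the post. At jig y of about +34 mm it pulled forward with about 5 N, the pin dropped, and the force reversed at about +36.5 mm.
- **Ball home:** I loosened the jaws briefly so the ball could centre itself. The pin's height did not change, so I gripped again at 40 N.
- **Last readings:** The force along the rail was under about 1 N, the jaws were 23.5 mm apart on the 24 mm block, and the bystanders looked undisturbed in the scene picture.

**One small disagreement:** the pin's image shift suggests a drop of about 4.5 mm, a little under the expected 5.5 mm. Its apparent size and the force reversal both fit fully home.

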